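# Set up the brass stamping die

### The arm

A 7-joint arm with a two-finger parallel gripper is mounted at the origin on the work surface. World frame = base frame: x ahead of the robot, y to its left, z up, the work surface at z = 0. Lengths are in m, angles in rad, forces in N, time in s.
With the tool pointing down it reaches from about 0.375 to 0.925 m from the base axis. Payload 3.1 kg.
Tool frame: the origin (TCP) lies between the finger pads; the fingertips stand 14 mm ahead of it and the grasp point (between the pads) lies 5 mm behind it; z points along the fingers, y is the line along which they close (so a half turn about z gives the same grasp; the last joint's range is limited). The gripper opens to 85 mm and grips with 20 to 120 N. Pads are 22 mm wide; open, the fingers measure 114 mm over their backs; the gripper's body (76 mm by 85 mm) begins 54 mm behind the grasp point. The pads swing forward as they close: fully open they stand 13 mm farther back than shut.
Start: joints at [1.241, 0.383, 0.044, 1.598, -0.018, 1.161, -0.05], TCP at [0.149, -0.633, 0.245] pointing down, gripper open.
Joint ranges: [-2.61, 2.61], [-0.41, 2.15], [-1.48, 1.57], [0, 2.5], [-1.57, 4.71], [0.05, 1.97], [-2.85, 2.85]. Speed limits (rad/s): [2.79, 2.79, 3.14, 3.14, 3.14, 3.14, 3.14].

### API

Orientations are given as a 3x3 rotation matrix whose columns are the frame's x, y, z axes.
In Python, from bench import arm, cams gives the robot as it stands.
- The arm moves only by the shell command python3 -m pendant 'ROWS' [FORCE]. ROWS is JSON, a list of rows, each a list of 7 numbers: the turn, a rotation vector about the world's x, y, z in degrees, then the shift along the world's x, y, z in m, then the finger opening in m, from 0 to 0.0854. In form: [[wx, wy, wz, tx, ty, tz, grip], ...]. A call has 1 to 20 rows; each row shifts and turns the commanded pose from where the row before left it; what a row does not reach is not made up. A row lasts 1/10 s, in which the tool goes at most 50 mm and 8.59 degrees, less where a joint would pass 70% of its speed; a pose out of reach is approached as far as the arm can. A call with a gripper value outside its range is refused whole. The fingers move at their own pace and stop on an object; FORCE is the grip in N (left out, the last holds). Time passes only in rows, so rows that do not move let the fingers close. It gives the time, the measured TCP pose, the force, the opening and the grip force at its end, in the units of the state.
- arm.sense(): the state, without advancing time (a new reading comes with each control period).
- cams.get_image(name): name is "scene" or "top" or "wrist"; returns a dict with "frame" (420x560x3 uint8, red, green, blue), "z_map" (420x560 float32, m along the optical axis (not along the pixel's ray), 0 where there is no reading), "mtx" (3x3 intrinsics, pixels), "origin" and "attitude" of the camera in the world. Camera axes: x right, y up, looking along -z (the intrinsics and any distortion apply to the point x, -y, -z); pixel columns grow to the right and rows downward; lengths in m; the calibration is good to about 2 mm. The wrist camera is an equidistant fisheye: a pixel r from the principal point sees the ray r / f radians off the axis. A picture is of the moment at which its call begins.
- arm.finish_job(): hands the job in; it is judged then, once.
The state is a dict: "t": time; "qpos": joint angles; "dq": joint speeds; "joint_torque": joint torques, N m; "position": TCP position; "ee_rot": TCP orientation; "force": force on the tool from outside, world axes, zero at the start; "wrist_torque": the same for the moment, N m; "width": finger opening in m; "grasp_force": force on a finger pad.
Only numpy, scipy, OpenCV 4.12 (cv2) and the standard library are available. Lean on these libraries where they do the work, as an engineer would, in place of code of your own. Each camera call takes 0.05 s, during which the arm holds its last target. There are 200 camera calls.

### The job

Slide the aluminium die holder over the bench, without lifting it, until it sits snug and square in the corner of the steel stop. Then fetch the brass die from its wooden cradle, lower it flat onto the middle of the rubber pad between the holder's two cheeks without dropping it in (lay it on the clear bench on the way and take it again by its short ends), and press it down firmly with about 10 N so that it lies level. Leave the holder snug in the corner and the other things on the bench where they are.

Things in the scene. Friction and masses are not known exactly. Their poses are not given: they have to be found in the camera images.
- holder: Loose aluminium die holder, 126 (x) by 90 mm (y), about 0.7 kg. A 12 mm thick base carries a cheek, 19 mm thick and 24 mm high (top 36 mm above the bench), along each long (+y, -y) side; the 52 mm wide channel between them is open at both x ends. Origin: centre of its underside, z up. It starts 30-70 mm (stop's x) and 100-170 mm (stop's y) short of home; the bench it leaves is then clear.
- bed (a point): Point on the holder: centre of the channel's floor, 12 mm above the holder's underside, where a rigid black rubber pad, 70 x 50 mm, marks the die's place. Axes as the holder's. The bedded die's underside centre lies here, its long side along x. The press must exceed 5 N for at least 0.2 s.
- stop: Fixed corner stop: two dark steel bars, 24 mm wide, 22 mm high, in an L. Origin: on the bench, where the centre of the holder's underside is when home, the holder's axes along the stop's. Far bar: inner face at x = +63 mm, from y = -45 to +69 mm; side bar: inner face at y = +45 mm, from x = -63 to +63 mm. The holder goes in along +x and +y. Within 0.15 rad of the world axes.
- die: Loose brass stamping die, a flat block 66 (x) by 44 (y) by 12 mm thick, 0.28 kg, a thin raised border and disc on top. Origin: centre of its underside, z up. In the cradle only its long sides (44 mm across) can be gripped, between the holder's cheeks only its short ends (66 mm across).
- cradle: Fixed wooden cradle, 96 (x) by 44 mm (y). The die lies on its ledge, 14 mm above the bench and 36 mm wide (y), overhanging 4 mm along each long side; end walls, 13 mm thick and 44 mm wide, stand 2 mm beyond the die's short ends and rise to 38 mm. Origin: centre of its underside; the die starts with the same axes.
- hammer: Bystander: hammer with a wooden handle, 260 mm long, lying left of the stop. Origin under its middle.
- screwdriver: Bystander: screwdriver with a red handle, 190 mm long, lying near the robot. Origin under its middle.
- tape: Bystander: tape measure, rounded blue case about 70 x 66 x 34 mm. Origin under its middle.
- cross: Bystander: flat cross-shaped brass casting, about 100 mm across, 10 mm high. Origin under its centre.
- trefoil: Bystander: flat three-armed brass casting, about 90 mm across, 10 mm high. Origin under its centre.
- pliers: Bystander: pliers with black grips, about 165 mm long, lying beyond the stop. Origin near the middle, underneath.
Things that resemble listed ones, but are neither listed nor needed, are in the scene too. Leave any orange or purple look-alike of the die alone.

How it is judged:
By the outcome, as a careful person would: the job done as asked, in the order asked, and still so for the second after the job is handed in, with the robot touching nothing.
It also fails if it takes over 72 s, if anything falls off the work surface, if the arm or the gripper's body presses on something with over 40 N, if the wrist force passes 120 N, or if a joint passes its speed limit or range.

## Working session

There is one attempt and no reset: what is moved stays moved. The work goes in short steps, Python scripts to look and compute and a shell command to move; the robot and the scene stay as the last step left them, time stands still between calls to the robot, and variables do not carry over. Pictures are saved under pics/ and viewed, at most 10 in all, crops included, and the job is handed in when it is done.

```bash
mkdir -p pics; ls
cat > h.py <<'E'
import numpy as np, cv2
from bench import arm, cams
def cap(n):
    d=cams.get_image(n); np.savez('%s.npz'%n,**d); return d
def load(n): return dict(np.load('%s.npz'%n))
def ray(d,u,v):
    K=d['mtx']; x=(np.asarray(u)-K[0,2])/K[0,0]; y=(np.asarray(v)-K[1,2])/K[1,1]
    c=np.stack([x,-y,-np.ones_like(x)],-1); return c@np.array(d['attitude']).T
def plane(d,u,v,z):
    r=ray(d,np.asarray(u,float),np.asarray(v,float)); o=np.array(d['origin'])
    return o+r*((z-o[2])/r[...,2])[...,None]
def cloud(d):
    z=d['z_map']; v,u=np.mgrid[:z.shape[0],:z.shape[1]].astype(float)
    return np.array(d['origin'])+ray(d,u,v)*z[...,None]
E
python3 - <<'E'
from h import *
a=arm.sense();print({k:np.round(v,3) for k,v in a.items()})
for n in('top','scene'):
    d=cap(n);print(n,d['mtx'],d['origin'],np.round(d['attitude'],3),[k for k in d])
    cv2.imwrite(f'pics/{n}0.png',cv2.resize(d['frame'][...,::-1],(800,600)))
E
```

```text
pics
{'t': np.float64(0.0), 'qpos': array([ 1.241,  0.384,  0.044,  1.6  , -0.018,  1.161, -0.05 ]), 'dq': array([-0.   ,  0.   , -0.001, -0.   , -0.001, -0.001,  0.001]), 'joint_torque': array([-0.0000e+00, -4.3346e+01,  1.0250e+00, -2.4951e+01,  1.1000e-02,
        1.1000e-02, -0.0000e+00]), 'position': array([ 0.149, -0.632,  0.244]), 'ee_rot': array([[ 0.973,  0.23 , -0.001],
       [ 0.23 , -0.973,  0.003],
       [-0.   , -0.003, -1.   ]]), 'force': array([ 0.531,  0.147, -0.073]), 'wrist_torque': array([-0.04 , -0.017,  0.026]), 'grasp_force': np.float64(0.0), 'width': np.float64(0.086)}
top [[433.27909384   0.         278.80943287]
 [  0.         433.27909384 210.57483117]
 [  0.           0.           1.        ]] [0.31857318 0.00366837 1.19225812] [[ 0.     0.977 -0.214]
 [-1.     0.002  0.006]
 [ 0.006  0.214  0.977]] ['frame', 'z_map', 'mtx', 'origin', 'attitude']
scene [[380.2374752    0.         277.09981775]
 [  0.         380.2374752  207.71035337]
 [  0.           0.           1.        ]] [ 1.0592567  -0.05352631  0.75060576] [[ 0.127 -0.804  0.581]
 [ 0.992  0.108 -0.068]
 [-0.008  0.585  0.811]] ['frame', 'z_map', 'mtx', 'origin', 'attitude']
```

View pics/top0.png

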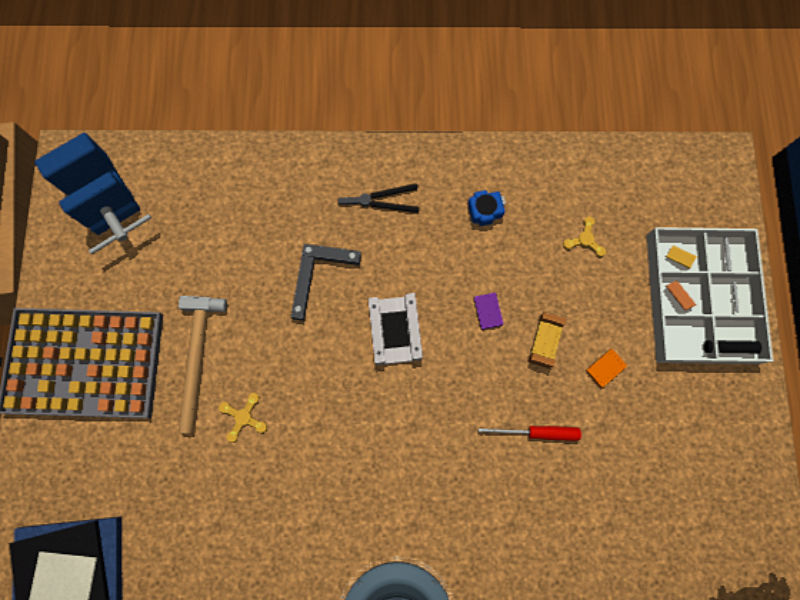

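View pics/scene0.png

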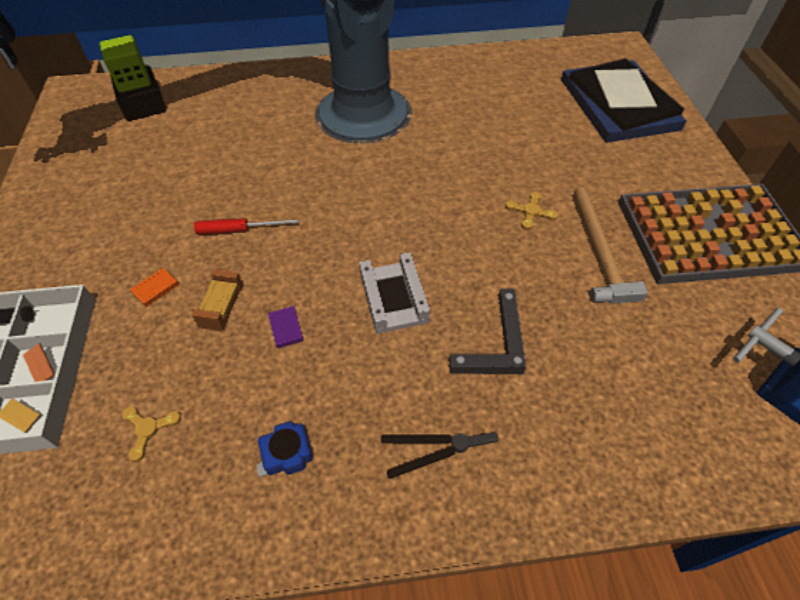

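The top view shows the holder at (395,330), the stop's L with its corner at (308,250), and the cradle with the brass die at (547,340). The die look-alikes are purple at (488,311), orange at (606,368) and the small yellow block in the organiser at (681,257). The block at (547,340) fits, because it is brass and lies between wooden end walls. I'll confirm it in a crop while measuring.

```bash
cat > meas.py <<'E'
from h import *
def rect(P):
    r=cv2.minAreaRect((P[:,:2]*1000).astype(np.float32)); return np.round(r[0],1),np.round(r[1],1),round(r[2],1)
def region(d,c,rad):
    C=cloud(d); return C,(np.hypot(C[...,0]-c[0],C[...,1]-c[1])<rad)
if __name__=='__main__':
  for n in('top','scene'):
    d=load(n); C=cloud(d); hsv=cv2.cvtColor(d['frame'],cv2.COLOR_RGB2HSV); H,S,V=[hsv[...,i].astype(int) for i in range(3)]
    t=load('top')
    g=lambda u,v,z:plane(t,u*.7,v*.7,z)[:2]
    ch,cs,cd=g(395,330,.03),g(315,275,.02),g(547,340,.025); print(n,ch,cs,cd)
    near=lambda c,r:np.hypot(C[...,0]-c[0],C[...,1]-c[1])<r
    def go(name,m,z):
        m=cv2.morphologyEx(m.astype(np.uint8),cv2.MORPH_OPEN,np.ones((2,2)))
        k,l,st,_=cv2.connectedComponentsWithStats(m); i=1+np.argmax(st[1:,4]); v,u=np.nonzero(l==i)
        P=plane(d,u,v,z); print(name,len(u),rect(P),'zmed',np.median(C[l==i][:,2]).round(4)); return P
    go('holder grey',near(ch,.1)&(S<60)&(V>90),.036)
    for b in (0,1): pass
    m=near(ch,.1)&(C[...,2]>.029); v,u=np.nonzero(m); P=plane(d,u,v,.036); print('cheeks',rect(P))
    go('pad',near(ch,.05)&(V<60),.012)
    P=go('stop',near(cs,.13)&(S<90)&(V<110)&(C[...,2]>.012),.022)
    go('die',near(cd,.07)&(H>18)&(H<32)&(S>120)&(V>120)&(C[...,2]>.02),.026)
    m=near(cd,.08)&(C[...,2]>.008); v,u=np.nonzero(m);print('cradle',rect(plane(d,u,v,.03)))
    np.save(f'stop_{n}.npy',P)
E
python3 meas.py
python3 - <<'E'
from h import *
d=load('top')['frame'][...,::-1]
a=cv2.resize(d[195:280,320:450],(780,510),interpolation=cv2.INTER_CUBIC);cv2.imwrite('pics/crop.png',a)
E
```

```text
top [0.5162847  0.00264431] [0.62673922 0.1591733 ] [ 0.49817103 -0.28725496]
holder grey 1043 (array([516.6,   0.7]), array([128.7,  90.2]), 6.4) zmed 0.032
cheeks (array([521.2,   4.3]), array([125.7,  89.8]), 6.4)
pad 430 (array([ 5.186e+02, -3.000e-01]), array([68.4, 49.6]), 6.1) zmed 0.0122
stop 668 (array([606.2, 135.3]), array([112.2, 151.2]), 81.9) zmed 0.0211
die 368 (array([ 496.6, -288.7]), array([43.4, 64.1]), 72.7) zmed 0.0257
cradle (array([ 506.3, -262.4]), array([ 95.6, 101.3]), 72.6)
scene [0.5162847  0.00264431] [0.62673922 0.1591733 ] [ 0.49817103 -0.28725496]
holder grey 1249 (array([537. ,   7.1]), array([145.2,  90.6]), 6.4) zmed 0.033
cheeks (array([525. ,   5.1]), array([129.5,  90.4]), 6.5)
pad 424 (array([526.1,   7.8]), array([66.8, 47.3]), 6.6) zmed 0.0117
stop 994 (array([618.3, 139.5]), array([113.2, 152. ]), 82.5) zmed 0.0211
die 222 (array([ 502.1, -282.8]), array([38. , 58.5]), 75.5) zmed 0.0256
cradle (array([ 505.1, -282.5]), array([ 58.5, 112.8]), 72.5)
```

View pics/crop.png

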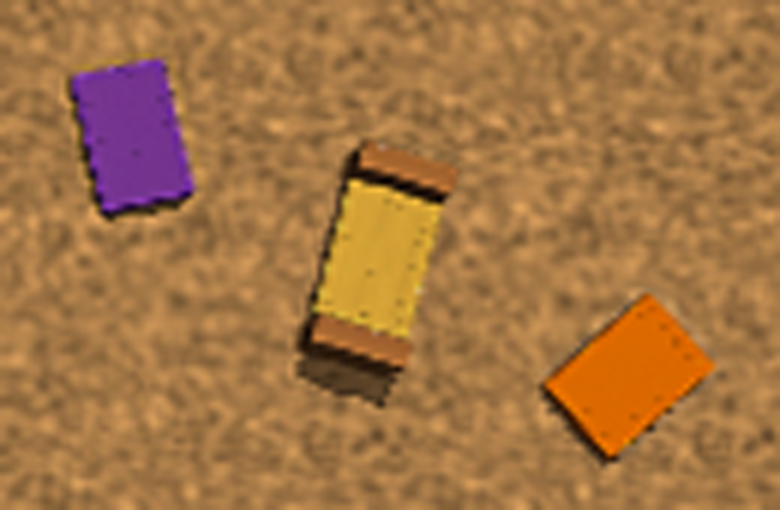

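The crop confirms it: brass block between wooden walls at crop (380,258), with plain purple and orange look-alikes on either side. Next I move above the holder for a closer wrist view.

```bash
python3 -m pendant '[[0,0,-6.9,0.01,0.02,0.005,0.085],[0,0,0,0.023,0.04,0.005,0.085],[0,0,0,0.023,0.04,0.005,0.085],[0,0,0,0.023,0.04,0.005,0.085],[0,0,0,0.023,0.04,0.005,0.085],[0,0,0,0.023,0.04,0.005,0.085],[0,0,0,0.023,0.04,0.005,0.085],[0,0,0,0.023,0.04,0.005,0.085],[0,0,0,0.023,0.04,0.005,0.085],[0,0,0,0.023,0.04,0.005,0.085],[0,0,0,0.023,0.04,0.005,0.085],[0,0,0,0.023,0.04,0.005,0.085],[0,0,0,0.023,0.04,0.005,0.085],[0,0,0,0.023,0.04,0.005,0.085],[0,0,0,0.023,0.04,0,0.085],[0,0,0,0.023,0.04,0,0.085],[0,0,0,0.015,0.02,0,0.085],[0,0,0,0,0,0,0.085],[0,0,0,0,0,0,0.085]]' 40
cat >> h.py <<'E'
def wray(d,u,v):
    K=d['mtx']; x=(np.asarray(u,float)-K[0,2])/K[0,0]; y=(np.asarray(v,float)-K[1,2])/K[1,1]
    r=np.hypot(x,y)+1e-9; s=np.tan(np.minimum(r,1.4))/r
    return np.stack([x*s,-y*s,-np.ones_like(x)],-1)@np.array(d['attitude']).T
def wcloud(d):
    z=d['z_map']; v,u=np.mgrid[:z.shape[0],:z.shape[1]]
    return np.array(d['origin'])+wray(d,u,v)*z[...,None]
def wplane(d,u,v,z):
    r=wray(d,u,v); o=np.array(d['origin']); return o+r*((z-o[2])/r[...,2])[...,None]
def st():
    a=arm.sense();R=a['ee_rot'];print('t',round(float(a['t']),2),'p',np.round(a['position'],4),'yaw',np.degrees(np.arctan2(R[1,0],R[0,0])).round(2),'F',np.round(a['force'],1),'w',round(float(a['width']),4),'g',round(float(a['grasp_force']),1))
E
python3 - <<'E'
from h import *
st(); d=cap('wrist'); print(d['mtx'],d['origin'],np.round(d['attitude'],3))
cv2.imwrite('pics/w1.png',cv2.resize(d['frame'][...,::-1],(800,600)))
from meas import rect
T=load('top')
for n,d,C in(('top',T,cloud(T)),('scene',load('scene'),cloud(load('scene'))),('wrist',d,wcloud(d))):
    for name,c,r,lo,hi in(('cheeks',(.518,.002),.1,.034,.038),('stop',(.627,.159),.13,.0195,.0245),('die',(.498,-.287),.05,.024,.0275),('walls',(.498,-.287),.07,.036,.04)):
        m=(np.hypot(C[...,0]-c[0],C[...,1]-c[1])<r)&(C[...,2]>lo)&(C[...,2]<hi)&(d['z_map']>0)
        if m.sum()>30: print(n,name,m.sum(),rect(C[m]),C[m][:,2].mean().round(4))
E
```

```text
t: 2.0
position: [0.5189, 0.0075, 0.3146]
ee_rot: [[0.994, 0.113, -0.002], [0.113, -0.994, -0.0], [-0.002, 0.0, -1.0]]
force: [-0.6, -0.8, -0.7]
width: 0.0852
grasp_force: 0.0
t 2.0 p [0.5189 0.0075 0.3146] yaw 6.46 F [-0.6 -0.8 -0.7] w 0.0852 g 0.0
[[325.1922621    0.         283.64248224]
 [  0.         325.1922621  203.99652252]
 [  0.           0.           1.        ]] [0.58556676 0.01505392 0.44269884] [[ 0.113  0.957  0.266]
 [-0.994  0.109  0.029]
 [-0.001 -0.268  0.963]]
top cheeks 430 (array([521.3,   4.4]), array([125.4,  89.7]), 6.5) 0.036
top stop 496 (array([610.1, 139.2]), array([114.2, 150.3]), 82.0) 0.022
top die 223 (array([ 493.8, -283.5]), array([43.6, 84.8]), 72.7) 0.0258
top walls 104 (array([ 499.5, -285.1]), array([43.8, 96.7]), 72.2) 0.0379
scene cheeks 572 (array([522.8,   5.3]), array([127.5,  90. ]), 6.4) 0.0356
scene stop 909 (array([609.7, 117.6]), array([159. , 149.1]), 82.6) 0.0215
scene die 323 (array([ 503.8, -285.9]), array([44.4, 88.8]), 72.6) 0.0256
scene walls 148 (array([ 500.9, -284.2]), array([44.3, 96.6]), 72.5) 0.0374
wrist cheeks 2763 (array([522.3,   4.4]), array([123.7,  90.5]), 6.6) 0.0357
wrist stop 2907 (array([610.9, 139.1]), array([114.8, 150.7]), 82.1) 0.0218
wrist die 932 (array([ 498.9, -285.8]), array([46.3, 87.5]), 72.7) 0.0255
wrist walls 373 (array([ 500.8, -285.3]), array([44.4, 96.3]), 72.4) 0.0373
```

View pics/w1.png

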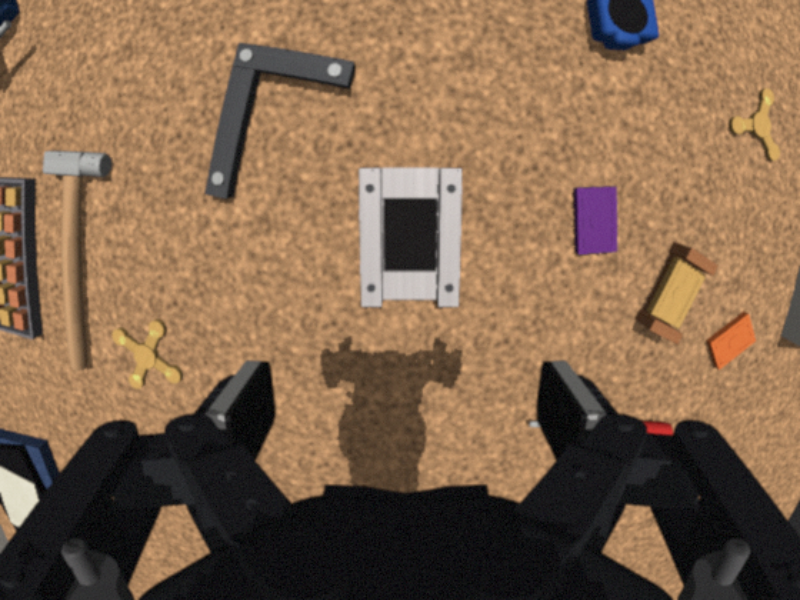

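The wrist view shows the holder at (410,237), the stop's corner at (247,55) and the cradle at (677,292), and all three cameras agree. The holder is at (522, 4.5) mm with yaw 6.5°. Home is (597, 129) with yaw -7.9°. The cradle is at (501, -285) with yaw -17.5°. I'll grip the -y cheek.

```bash
python3 -m pendant '[[0,0,0,0.007,-0.038,-0.02,0.038],[0,0,0,0,0,-0.045,0.038],[0,0,0,0,0,-0.045,0.038],[0,0,0,0,0,-0.045,0.038],[0,0,0,0,0,-0.045,0.038],[0,0,0,0,0,-0.035,0.038],[0,0,0,0,0,-0.015,0.038],[0,0,0,0,0,0,0.038],[0,0,0,0,0,0,0.038]]' 40
python3 - <<'E'
from h import *
st()
E
```

```text
t: 2.95
position: [0.5274, -0.0315, 0.0665]
ee_rot: [[0.994, 0.11, 0.002], [0.11, -0.994, -0.001], [0.002, 0.001, -1.0]]
force: [0.4, -0.4, 1.2]
width: 0.0381
grasp_force: 0.0
t 2.95 p [ 0.5274 -0.0315  0.0665] yaw 6.3 F [ 0.4 -0.4  1.2] w 0.0381 g 0.0
```

```bash
python3 -m pendant '[[0,0,0,0,0,-0.02,0.038],[0,0,0,0,0,-0.010,0.038],[0,0,0,0,0,-0.004,0.038],[0,0,0,0,0,0,0.038],[0,0,0,0,0,0,0.010],[0,0,0,0,0,0,0.010],[0,0,0,0,0,0,0.010],[0,0,0,0,0,0,0.010],[0,0,0,0,0,0,0.010]]' 40
python3 - <<'E'
from h import *
st()
E
```

```text
t: 3.85
position: [0.5272, -0.031, 0.0323]
ee_rot: [[0.994, 0.111, 0.002], [0.111, -0.994, -0.001], [0.001, 0.001, -1.0]]
force: [-1.1, -1.2, 6.4]
width: 0.0176
grasp_force: 41.6
t 3.85 p [ 0.5272 -0.031   0.0323] yaw 6.38 F [-1.1 -1.2  6.4] w 0.0176 g 41.6
```

```bash
python3 -m pendant '[[0,0,-1,0.004,0.008,0,0.010],[0,0,-1,0.004,0.008,0,0.010],[0,0,-1,0.004,0.008,0,0.010],[0,0,-1,0.004,0.008,0,0.010],[0,0,-1,0.004,0.008,0,0.010],[0,0,-1,0.004,0.008,0,0.010],[0,0,-1,0.004,0.008,0,0.010],[0,0,-1,0.004,0.008,0,0.010],[0,0,-1,0.004,0.008,0,0.010],[0,0,-1,0.004,0.008,0,0.010],[0,0,-1,0.004,0.008,0,0.010],[0,0,-1,0.004,0.008,0,0.010],[0,0,-1,0.004,0.008,0,0.010],[0,0,-1.3,0.004,0.008,0,0.010],[0,0,0,0.004,0.007,0,0.010],[0,0,0,0,0,0,0.010],[0,0,0,0,0,0,0.010]]'
cat > look.py <<'E'
from h import *; from meas import rect
import sys
st()
def hold(d,C,c=None):
    for name,c,r,lo,hi in(('cheeks',(.597,.129),.092,.033,.038),('stop',(.627,.159),.13,.0195,.0245)):
        m=(np.hypot(C[...,0]-c[0],C[...,1]-c[1])<r)&(C[...,2]>lo)&(C[...,2]<hi)&(d['z_map']>0)
        print(name,m.sum(),rect(C[m]))
    g=d['frame'].max(-1)<45; m=g&(np.hypot(C[...,0]-.597,C[...,1]-.129)<.06)&(abs(C[...,2]-.012)<.004)
    if m.sum()>50: print('pad',m.sum(),rect(C[m]))
for n in sys.argv[1:]:
    d=cap(n); print(n); hold(d,wcloud(d) if n=='wrist' else cloud(d))
E
python3 look.py top
```

```text
t: 5.55
position: [0.587, 0.0851, 0.0324]
ee_rot: [[0.99, -0.14, 0.0], [-0.14, -0.99, -0.004], [0.001, 0.004, -1.0]]
force: [-1.9, -5.7, 7.7]
width: 0.0179
grasp_force: 41.9
t 5.55 p [0.587  0.0851 0.0324] yaw -8.04 F [-1.9 -5.7  7.7] w 0.0179 g 41.9
top
cheeks 140 (array([558.1, 151.7]), array([118.5,  60.1]), 32.8)
stop 259 (array([576.4, 176.4]), array([173.1,  80.5]), 31.2)
pad 123 (array([578.3, 145.5]), array([78.4, 35. ]), 62.3)
```

```bash
python3 -m pendant '[[0,0,0,0.0003,0.002,0,0.010],[0,0,0,0.0003,0.002,0,0.010],[0,0,0,0.0003,0.002,0,0.010],[0,0,0,0,0,0,0.010]]' | grep -E 'pos|force'
python3 -m pendant '[[0,0,0,0.0003,0.001,0,0.010],[0,0,0,0,0.001,0,0.010],[0,0,0,0,0,0,0.010]]' | grep -E 'pos|force'
python3 -m pendant '[[0,0,0,0.0003,0.001,0,0.010],[0,0,0,0,0.001,0,0.010],[0,0,0,0,0,0,0.010]]' | grep -E 'pos|force'
```

```text
position: [0.5879, 0.0885, 0.0323]
force: [-2.4, -8.1, 8.3]
grasp_force: 42.1
position: [0.5884, 0.0901, 0.0323]
force: [-3.6, -7.9, 8.9]
grasp_force: 42.2
position: [0.5889, 0.0922, 0.0324]
force: [-1.6, -8.7, 9.0]
grasp_force: 42.1
```

```bash
for i in 1 2; do :; done
python3 -m pendant '[[0,0,0,0.0001,0.001,0,0.010],[0,0,0,0.0001,0.001,0,0.010],[0,0,0,0,0,0,0.010]]' | grep -E 'pos|force'
python3 -m pendant '[[0,0,0,0.0001,0.001,0,0.010],[0,0,0,0.0001,0.001,0,0.010],[0,0,0,0,0,0,0.010]]' | grep -E 'pos|force'
python3 -m pendant '[[0,0,0,0.002,-0.0003,0,0.010],[0,0,0,0.002,-0.0003,0,0.010],[0,0,0,0,0,0,0.010]]' | grep -E 'pos|force'
```

```text
position: [0.5893, 0.0938, 0.0324]
force: [-1.8, -8.1, 7.4]
grasp_force: 42.1
position: [0.5893, 0.0939, 0.0324]
force: [-2.3, -11.8, 9.5]
grasp_force: 42.4
position: [0.5896, 0.094, 0.0323]
force: [-9.2, -10.9, 17.7]
grasp_force: 43.5
```

```bash
python3 -m pendant '[[0,0,0,0.002,-0.0003,0,0.010],[0,0,0,0.001,-0.0001,0,0.010],[0,0,0,0,0,0,0.010]]' | grep -E 'pos|force|rot'
python3 -m pendant '[[0,0,0,0.002,-0.0003,0,0.010],[0,0,0,0,0,0,0.010]]' | grep -E 'pos|force|rot'
```

```text
position: [0.5898, 0.094, 0.0322]
ee_rot: [[0.99, -0.141, -0.014], [-0.141, -0.99, -0.013], [-0.012, 0.015, -1.0]]
force: [-14.6, -10.5, 22.2]
grasp_force: 44.3
position: [0.5899, 0.094, 0.0321]
ee_rot: [[0.99, -0.141, -0.018], [-0.141, -0.99, -0.013], [-0.016, 0.016, -1.0]]
force: [-18.0, -10.1, 25.3]
grasp_force: 44.8
```

```bash
python3 -m pendant '[[0,0,0,-0.003,-0.0005,0,0.010],[0,0,0,-0.003,-0.0005,0,0.010],[0,0,0,0,0,0,0.010],[0,0,0,0,0,0,0.036],[0,0,0,0,0,0,0.036],[0,0,0,0,0,0,0.036],[0,0,0,0,0,0.02,0.036],[0,0,0,0,0,0.04,0.036],[0,0,0,-0.02,-0.02,0.05,0.036],[0,0,0,-0.03,-0.04,0.04,0.036],[0,0,0,-0.03,-0.04,0.04,0.036],[0,0,0,0,-0.03,0.02,0.036],[0,0,0,0,0,0,0.036],[0,0,0,0,0,0,0.036]]' | grep -E 'pos|force|rot'
python3 look.py top wrist scene
python3 - <<'E'
from h import *
d=load('wrist');cv2.imwrite('pics/w2.png',cv2.resize(d['frame'][...,::-1][0:280,60:430],(793,600)))
E
```

```text
position: [0.5274, -0.0099, 0.2178]
ee_rot: [[0.99, -0.139, 0.002], [-0.139, -0.99, 0.0], [0.002, -0.001, -1.0]]
force: [0.3, 0.1, -0.8]
grasp_force: 0.0
t 9.4 p [ 0.5274 -0.0099  0.2178] yaw -7.99 F [ 0.3  0.1 -0.8] w 0.0359 g 0.0
top
cheeks 474 (array([592.3, 129.6]), array([ 89.9, 126.4]), 82.7)
stop 528 (array([608.1, 139.4]), array([114.2, 154.2]), 82.2)
pad 363 (array([595.5, 119.6]), array([ 71.4, 106.9]), 82.5)
wrist
cheeks 4111 (array([593. , 129.4]), array([ 92.1, 125.6]), 82.1)
stop 3629 (array([609.3, 139.2]), array([115.4, 153.7]), 82.2)
pad 1933 (array([594.1, 133.5]), array([41.1, 66.7]), 82.9)
scene
cheeks 740 (array([594.5, 130.4]), array([ 90.2, 126.1]), 82.2)
stop 907 (array([612.4, 139.7]), array([114.3, 149.4]), 82.5)
pad 473 (array([594.4, 124.4]), array([72.2, 72.3]), 76.7)
```

View pics/w2.png

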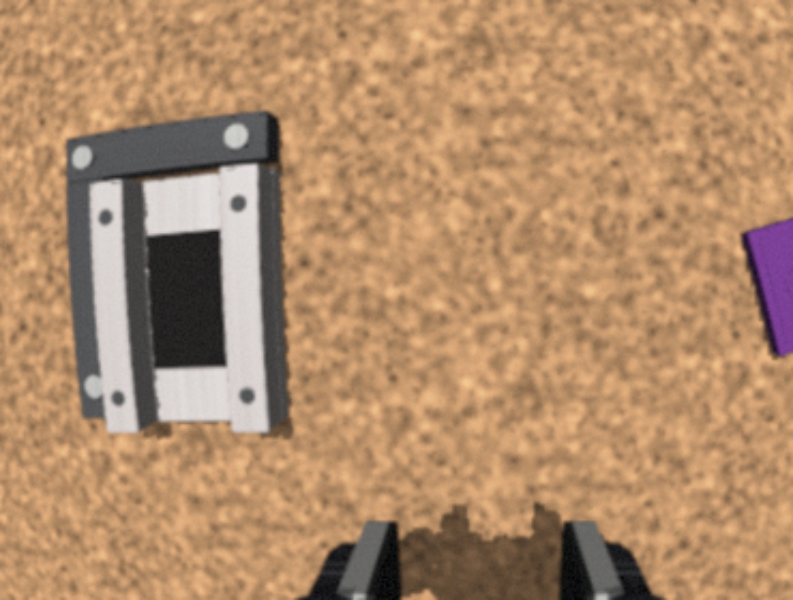

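The crop shows the holder square and against the side bar, but a strip of cork at crop (185,178) leaves a gap of about 4 mm to the far bar. I'll push both cheek ends along +x with the opened fingers.

```bash
python3 -m pendant '[[0,0,0,-0.0075,0.038,0,0.057],[0,0,0,-0.0075,0.038,0,0.057],[0,0,0,-0.0075,0.038,0,0.057],[0,0,0,-0.007,0.038,-0.03,0.057],[0,0,0,0,0,-0.045,0.057],[0,0,0,0,0,-0.045,0.057],[0,0,0,0,0,-0.045,0.057],[0,0,0,0,0,-0.020,0.057],[0,0,0,0,0,-0.007,0.057],[0,0,0,0,0,0,0.057],[0,0,0,0,0,0,0.057]]' | grep -E 'pos|force|width'
python3 -m pendant '[[0,0,0,0.005,-0.0007,0,0.057],[0,0,0,0.005,-0.0007,0,0.057],[0,0,0,0.005,-0.0007,0,0.057],[0,0,0,0.003,-0.0004,0,0.057],[0,0,0,0,0,0,0.057]]' | grep -E 'pos|force|width'
```

```text
position: [0.4984, 0.1434, 0.0262]
force: [0.3, -0.4, 1.6]
width: 0.0572
grasp_force: 0.0
position: [0.5166, 0.1394, 0.0256]
force: [-0.5, 0.1, -1.0]
width: 0.0575
grasp_force: 0.0
```

```bash
R='pos|^force'
python3 -m pendant '[[0,0,0,0.002,-0.0003,0,0.057],[0,0,0,0.002,-0.0003,0,0.057],[0,0,0,0,0,0,0.057]]' | grep -E $R
python3 -m pendant '[[0,0,0,0.002,-0.0003,0,0.057],[0,0,0,0.001,-0.0001,0,0.057],[0,0,0,0,0,0,0.057]]' | grep -E $R
python3 -m pendant '[[0,0,0,0.001,-0.0001,0,0.057],[0,0,0,0.001,-0.0001,0,0.057],[0,0,0,0,0,0,0.057]]' | grep -E $R
```

```text
position: [0.5197, 0.139, 0.0252]
force: [-0.0, 0.5, 0.0]
position: [0.5207, 0.139, 0.0249]
force: [-4.2, 0.6, 2.9]
position: [0.5216, 0.1388, 0.0247]
force: [-6.8, 0.9, 5.4]
```

```bash
R='pos|^force'
python3 -m pendant '[[0,0,0,0.002,-0.0003,0,0.057],[0,0,0,0.002,-0.0003,0,0.057],[0,0,0,0,0,0,0.057]]' | grep -E $R
python3 -m pendant '[[0,0,0,0.001,-0.0001,0,0.057],[0,0,0,0.001,-0.0001,0,0.057],[0,0,0,0,0,0,0.057]]' | grep -E $R
python3 -m pendant '[[0,0,0,0.001,-0.0001,0,0.057],[0,0,0,0.001,-0.0001,0,0.057],[0,0,0,0,0,0,0.057]]' | grep -E $R
```

```text
position: [0.5246, 0.1384, 0.0246]
force: [-8.6, -0.0, 6.2]
position: [0.5246, 0.1385, 0.0243]
force: [-10.9, 1.6, 8.3]
position: [0.5246, 0.1385, 0.024]
force: [-14.1, 2.0, 11.1]
```

```bash
python3 -m pendant '[[0,0,0,-0.02,0.003,0,0.057],[0,0,0,-0.02,0.003,0.02,0.057],[0,0,0,0,-0.02,0.05,0.057],[0,0,0,0.01,-0.04,0.05,0.057],[0,0,0,0.01,-0.04,0.05,0.057],[0,0,0,0.01,-0.03,0.03,0.057],[0,0,0,0,0,0,0.057],[0,0,0,0,0,0,0.057]]' | grep -E 'pos|^force'
python3 look.py top wrist scene
python3 - <<'E'
from h import *
d=load('wrist');cv2.imwrite('pics/w3.png',cv2.resize(d['frame'][...,::-1][0:280,100:470],(793,600)))
E
```

```text
position: [0.5194, 0.0319, 0.1999]
force: [-0.2, 0.2, 0.6]
t 13.75 p [0.5194 0.0319 0.1999] yaw -8.1 F [-0.2  0.2  0.6] w 0.0574 g 0.0
top
cheeks 265 (array([596.5, 129.5]), array([ 88.8, 125.7]), 82.3)
stop 340 (array([610.4, 141.4]), array([109.7, 150.3]), 82.3)
pad 192 (array([594.5, 133. ]), array([ 44.7, 101.6]), 82.1)
wrist
cheeks 5089 (array([597.2, 128.5]), array([ 91., 126.]), 81.9)
stop 4380 (array([611.3, 138.7]), array([115.1, 149.8]), 82.3)
pad 2577 (array([597.8, 131.3]), array([43.4, 66.9]), 82.7)
scene
cheeks 757 (array([597.7, 129.8]), array([ 90.1, 126.5]), 82.1)
stop 878 (array([612.5, 139.8]), array([113.9, 148.5]), 82.2)
pad 480 (array([598.1, 123.9]), array([72.1, 75.8]), 76.1)
```

View pics/w3.png

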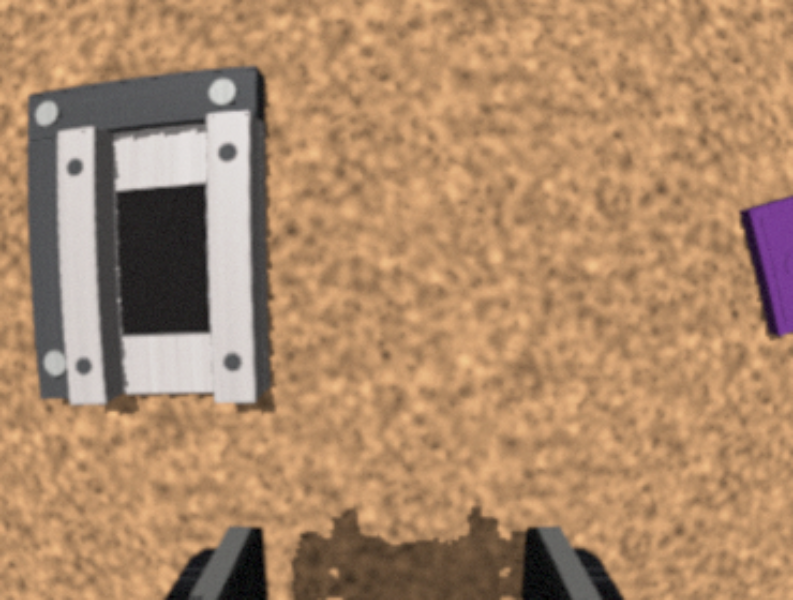

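Now it is snug to the far bar. One gentle confirming push along +y comes next.

```bash
R='pos|^force'
python3 -m pendant '[[0,0,0,0.022,0.003,-0.03,0],[0,0,0,0.025,0.009,-0.035,0],[0,0,0,0.02,0.009,-0.045,0],[0,0,0,0,0,-0.045,0],[0,0,0,0,0,-0.012,0],[0,0,0,0,0,-0.003,0],[0,0,0,0,0,0,0]]' | grep -E $R
python3 -m pendant '[[0,0,0,0.0006,0.004,0,0],[0,0,0,0.0006,0.004,0,0],[0,0,0,0.0003,0.002,0,0],[0,0,0,0,0,0,0]]' | grep -E $R
python3 -m pendant '[[0,0,0,0.0003,0.002,0,0],[0,0,0,0.0003,0.002,0,0],[0,0,0,0,0,0,0]]' | grep -E $R
python3 -m pendant '[[0,0,0,0.0003,0.002,0,0],[0,0,0,0,0,0,0]]' | grep -E $R
```

```text
position: [0.5849, 0.0549, 0.0294]
force: [0.6, -0.0, 1.3]
position: [0.5872, 0.0651, 0.0302]
force: [0.4, 0.9, -1.1]
position: [0.5869, 0.0687, 0.0289]
force: [-0.1, -0.5, 0.7]
position: [0.5873, 0.0706, 0.0288]
force: [0.7, 0.0, -0.1]
```

```bash
R='pos|^force'
for i in 1; do python3 -m pendant '[[0,0,0,0.0003,0.002,0,0],[0,0,0,0.0003,0.002,0,0],[0,0,0,0,0,0,0]]' | grep -E $R
python3 -m pendant '[[0,0,0,0.0003,0.002,0,0],[0,0,0,0,0,0,0]]' | grep -E $R
python3 -m pendant '[[0,0,0,0.0003,0.002,0,0],[0,0,0,0,0,0,0]]' | grep -E $R
python3 -m pendant '[[0,0,0,0.0003,0.002,0,0],[0,0,0,0,0,0,0]]' | grep -E $R; done
```

```text
position: [0.5873, 0.0708, 0.0287]
force: [-1.6, -4.4, 3.3]
position: [0.5873, 0.0709, 0.0288]
force: [-2.7, -6.7, 5.8]
position: [0.5873, 0.0709, 0.0288]
force: [-3.5, -9.7, 6.0]
position: [0.5873, 0.071, 0.0288]
force: [-4.5, -11.4, 8.6]
```

```bash
R='pos|^force'
python3 -m pendant '[[0,0,0,-0.003,-0.02,0,0],[0,0,0,0,-0.01,0.03,0.065],[0,0,0,-0.01,-0.02,0.045,0.065],[0,0,-4.7,-0.01,-0.04,0.045,0.065],[0,0,-4.7,-0.01,-0.045,0.03,0.065],[0,0,0,-0.01,-0.045,0.0,0.065],[0,0,0,-0.01,-0.045,0.0,0.065],[0,0,0,-0.01,-0.045,0.0,0.065],[0,0,0,-0.01,-0.045,0.0,0.065],[0,0,0,-0.01,-0.045,0.0,0.065],[0,0,0,-0.01,-0.04,0.0,0.065],[0,0,0,0,0,0,0.065],[0,0,0,0,0,0,0.065]]' | grep -E $R
cat > die.py <<'E'
from h import *; from meas import rect
import sys
st(); d=cap('wrist'); C=wcloud(d); c=[float(x) for x in sys.argv[1:3]]; top=float(sys.argv[3])
hsv=cv2.cvtColor(d['frame'],cv2.COLOR_RGB2HSV).astype(int)
n=np.hypot(C[...,0]-c[0],C[...,1]-c[1])<.07
m=n&(abs(C[...,2]-top)<.003)&(hsv[...,0]>17)&(hsv[...,0]<32)&(hsv[...,1]>110)&(d['z_map']>0)
m=cv2.morphologyEx(m.astype(np.uint8),cv2.MORPH_OPEN,np.ones((3,3)))
k,l,s,_=cv2.connectedComponentsWithStats(m);i=1+np.argmax(s[1:,4]);P=C[l==i];print('die',len(P),rect(P),P[:,2].mean().round(4))
# tilt
A=np.c_[P[:,:2],np.ones(len(P))];print('slope deg',np.degrees(np.linalg.lstsq(A,P[:,2],rcond=None)[0][:2]).round(2))
w=n&(abs(C[...,2]-.038)<.003)&(d['z_map']>0)
if w.sum()>30: print('walls',rect(C[w]))
cv2.imwrite('pics/die_%d.png'%(arm.sense()['t']*100),d['frame'][...,::-1])
E
python3 die.py 0.5 -0.286 0.026
```

```text
position: [0.498, -0.3097, 0.1676]
force: [0.3, 0.6, 1.0]
t 17.7 p [ 0.498  -0.3097  0.1676] yaw -17.53 F [0.3 0.6 1. ] w 0.0651 g 0.0
die 3607 (array([ 500.7, -286.4]), array([43., 65.]), 72.4) 0.0257
slope deg [ 0.16 -0.  ]
walls (array([ 500.5, -286.2]), array([43.5, 96.6]), 72.4)
```

```bash
R='pos|^force|width|grasp'
python3 -m pendant '[[0,0,0,0.0027,0.0234,0,0.065],[0,0,0,0,0,-0.045,0.065],[0,0,0,0,0,-0.045,0.065],[0,0,0,0,0,-0.01,0.065],[0,0,0,0,0,0,0.065],[0,0,0,0,0,0,0.065]]' | grep -E $R
python3 -m pendant '[[0,0,0,0,0,-0.025,0.065],[0,0,0,0,0,-0.018,0.065],[0,0,0,0,0,-0.005,0.065],[0,0,0,0,0,0,0.065],[0,0,0,0,0,0,0.065]]' | grep -E $R
```

```text
position: [0.5031, -0.2845, 0.0694]
force: [0.2, -0.5, 1.0]
width: 0.0648
grasp_force: 0.0
position: [0.5029, -0.2857, 0.0217]
force: [-0.3, -0.4, 0.3]
width: 0.0649
grasp_force: 0.0
```

```bash
cat > tip.py <<'E'
from h import *
st(); a=arm.sense(); print('q7',a['qpos'].round(2)); d=cap('wrist'); C=wcloud(d); L=(C-a['position'])@a['ee_rot']
g=(d['z_map']>0)&(abs(L[...,1])<.055)&(abs(L[...,1])>.008)&(abs(L[...,0])<.014)&(d['frame'].astype(int).ptp(-1) if False else np.ptp(d['frame'].astype(int),-1)<35)
for s in(-1,1):
    P=L[g&(np.sign(L[...,1])==s)]; print(s,len(P),np.percentile(P,[1,5,50,95,99],axis=0).round(4).tolist() if len(P) else '')
cv2.imwrite('pics/tip.png',d['frame'][...,::-1])
E
python3 tip.py
```

```text
t 18.85 p [ 0.5029 -0.2857  0.0217] yaw -17.32 F [-0.3 -0.4  0.3] w 0.0649 g 0.0
q7 [ 0.7   0.56 -0.31  1.9   0.25  0.71 -1.62]
-1 12447 [[-0.0112, -0.0549, -0.0908], [-0.0082, -0.0545, -0.0888], [0.0084, -0.0439, -0.0641], [0.0117, -0.0116, -0.0082], [0.0125, -0.0085, 0.0027]]
1 12140 [[-0.0111, 0.0085, -0.0906], [-0.0081, 0.0111, -0.0887], [0.0088, 0.042, -0.0634], [0.0118, 0.0546, -0.0079], [0.0126, 0.0549, 0.0033]]
```

View pics/tip.png

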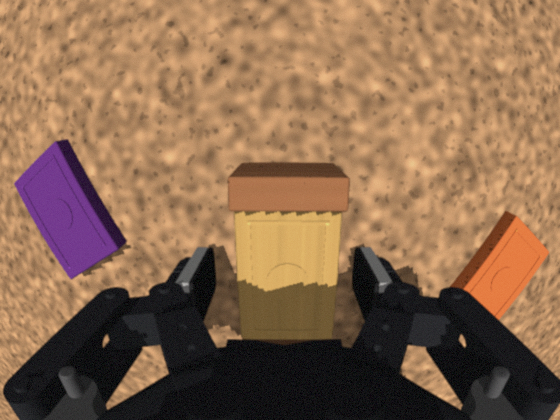

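The view shows the fingers at (195,275) and (370,275), straddling the brass die at (287,275). Purple is at (70,210) and orange at (505,265), both clear. The fingertips stand about 5 mm ahead of the TCP at this opening, so I'll grip a little higher to leave room for laying the die down.

```bash
R='pos|^force|width|grasp'
python3 -m pendant '[[0,0,0,-0.002,-0.0005,0.0045,0.065],[0,0,0,0,0,0,0.03],[0,0,0,0,0,0,0.03],[0,0,0,0,0,0,0.03],[0,0,0,0,0,0,0.03],[0,0,0,0,0,0,0.03],[0,0,0,0,0,0,0.03]]' 40 | grep -E $R
python3 -m pendant '[[0,0,0,0,0,0.005,0.03],[0,0,0,0,0,0.01,0.03],[0,0,0,0,0,0.02,0.03],[0,0,0,0,0,0.03,0.03],[0,0,0,0,0,0,0.03],[0,0,0,0,0,0,0.03]]' | grep -E $R
```

```text
position: [0.4999, -0.2862, 0.0256]
force: [-1.8, -0.4, 5.8]
width: 0.0429
grasp_force: 42.7
position: [0.4994, -0.2855, 0.0897]
force: [-0.6, 0.4, -2.3]
width: 0.043
grasp_force: 42.6
```

```bash
R='pos|^force|width|grasp'
python3 -m pendant '[[0,0,2,0,0.02,0.01,0.03],[0,0,2,0,0.04,0.01,0.03],[0,0,2,0,0.045,0,0.03],[0,0,2,0,0.045,0,0.03],[0,0,1.4,0,0.045,0,0.03],[0,0,0,0,0.045,0,0.03],[0,0,0,0,0.03,0,0.03],[0,0,0,0,0.015,-0.01,0.03],[0,0,0,0,0,-0.03,0.03],[0,0,0,0,0,-0.03,0.03],[0,0,0,0,0,-0.01,0.03],[0,0,0,0,0,0,0.03],[0,0,0,0,0,0,0.03]]' | grep -E $R
python3 -c "
from h import *
st()"
```

```text
position: [0.4993, -0.0, 0.0296]
force: [-0.3, 0.3, -2.9]
width: 0.0428
grasp_force: 42.5
t 21.5 p [ 0.4993 -0.      0.0296] yaw -7.89 F [-0.3  0.3 -2.9] w 0.0428 g 42.5
```

```bash
R='pos|^force|width|grasp'
python3 -m pendant '[[0,0,0,0,0,-0.008,0.03],[0,0,0,0,0,-0.005,0.03],[0,0,0,0,0,-0.003,0.03],[0,0,0,0,0,0,0.03],[0,0,0,0,0,0,0.03]]' | grep -E $R
python3 -m pendant '[[0,0,0,0,0,-0.001,0.03],[0,0,0,0,0,-0.001,0.03],[0,0,0,0,0,0,0.03]]' | grep -E $R
```

```text
position: [0.4993, -0.0005, 0.0134]
force: [1.3, -0.1, -1.6]
width: 0.0428
grasp_force: 42.6
position: [0.4997, -0.0004, 0.0123]
force: [-2.3, -0.6, 4.2]
width: 0.0431
grasp_force: 46.9
```

```bash
R='pos|^force|width|grasp'
python3 -m pendant '[[0,0,0,0,0,0,0.06],[0,0,0,0,0,0,0.06],[0,0,0,0,0,0,0.06],[0,0,0,0,0,0,0.06],[0,0,0,0,0,0.02,0.06],[0,0,0,0,0,0.04,0.06],[0,0,8.2,0,0,0.05,0.085],[0,0,8.2,0,0,0.03,0.085],[0,0,8.2,0,0,0.02,0.085],[0,0,8.2,0,0,0,0.085],[0,0,8.2,0,0,0,0.085],[0,0,8.2,0,0,0,0.085],[0,0,8.2,0,0,0,0.085],[0,0,8.2,0,0,0,0.085],[0,0,8.2,0,0,0,0.085],[0,0,8.2,0,0,0,0.085],[0,0,8,0,0,0,0.085],[0,0,0,0,0,0,0.085],[0,0,0,0,0,0,0.085]]' | grep -E $R
python3 die.py 0.5 0 0.012; python3 -c "
from h import *
print(arm.sense()['qpos'].round(2))"
```

```text
position: [0.4991, -0.0005, 0.1712]
force: [-0.0, -0.0, 0.2]
width: 0.0853
grasp_force: 0.0
t 24.2 p [ 0.4991 -0.0005  0.1712] yaw 81.91 F [-0.  -0.   0.2] w 0.0853 g 0.0
die 3262 (array([ 5.003e+02, -2.000e-01]), array([43.4, 66.1]), 81.8) 0.0117
slope deg [0.09 0.22]
[ 0.64  0.28 -0.8   1.99  0.24  0.97 -0.42]
```

```bash
R='pos|^force|width|grasp'
python3 -m pendant '[[0,0,0,0.001,0,-0.045,0.085],[0,0,0,0,0,-0.045,0.085],[0,0,0,0,0,-0.035,0.085],[0,0,0,0,0,-0.020,0.085],[0,0,0,0,0,-0.009,0.075],[0,0,0,0,0,0,0.075],[0,0,0,0,0,0,0.075],[0,0,0,0,0,0,0.075]]' | grep -E $R
python3 - <<'E'
from h import *
a=arm.sense(); d=cap('wrist'); C=wcloud(d); L=(C-a['position'])@a['ee_rot']; w=a['width']/2
for s in(-1,1):
    m=(d['z_map']>0)&(abs(L[...,0])<.0125)&(s*L[...,1]>w-.002)&(s*L[...,1]<w+.016)&(np.ptp(d['frame'].astype(int),-1)<40)&(C[...,2]>.004)
    P=C[m]; print(len(P), np.sort(P[:,2])[[0,5,20,50,100]].round(4))
    h=np.histogram(P[:,2],bins=np.arange(.004,.03,.002))[0]; print(h)
st()
E
```

```text
position: [0.5019, -0.0004, 0.0188]
force: [-0.2, -0.8, 0.4]
width: 0.0754
grasp_force: 0.0
5249 [0.0135 0.0136 0.0145 0.0159 0.0177]
[  0   0   0   0   9  43  62  81 100  91  97 107]
5321 [0.0135 0.0141 0.015  0.0164 0.0183]
[  0   0   0   0   5  38  50  73  96  81  98 102]
t 25.1 p [ 5.017e-01 -5.000e-04  1.880e-02] yaw 82.06 F [-0.1  0.7 -0.4] w 0.0748 g 0.0
```

```bash
R='pos|^force|width|grasp'
python3 -m pendant '[[0,0,0,-0.001,0,-0.005,0.075],[0,0,0,0,0,-0.0025,0.075],[0,0,0,0,0,0,0.075],[0,0,0,0,0,0,0.055],[0,0,0,0,0,0,0.055],[0,0,0,0,0,0,0.055],[0,0,0,0,0,0,0.055],[0,0,0,0,0,0,0.055],[0,0,0,0,0,0,0.055]]' 40| grep -E $R
python3 -m pendant '[[0,0,0,0,0,0.005,0.055],[0,0,0,0,0,0.02,0.055],[0,0,0,0,0,0.035,0.055],[0,0,0,0,0,0.03,0.055],[0,0,0,0,0,0,0.055],[0,0,0,0,0,0,0.055]]'| grep -E $R
```

```text
position: [0.4997, -0.0005, 0.0102]
force: [-0.3, -0.9, 5.7]
width: 0.0652
grasp_force: 45.1
position: [0.4987, -0.0008, 0.0996]
force: [-0.8, -0.4, -3.3]
width: 0.0648
grasp_force: 45.8
```

```bash
R='pos|^force|width|grasp'
python3 -m pendant '[[0,0,0,0.01,0.013,0,0.055],[0,0,0,0.022,0.029,0,0.055],[0,0,0,0.022,0.029,0,0.055],[0,0,0,0.022,0.029,0,0.055],[0,0,0,0.016,0.021,0,0.055],[0,0,0,0.0066,0.0088,0,0.055],[0,0,0,0,0,0,0.055],[0,0,0,0,0,-0.03,0.055],[0,0,0,0,0,-0.018,0.055],[0,0,0,0,0,0,0.055],[0,0,0,0,0,0,0.055]]'| grep -E $R
python3 look.py wrist; cp wrist.npz wp.npz
python3 - <<'E'
from h import *
d=load('wrist');cv2.imwrite('pics/w4.png',d['frame'][...,::-1])
E
```

```text
position: [0.5966, 0.1278, 0.0508]
force: [-0.3, 0.0, -1.7]
width: 0.0651
grasp_force: 45.8
t 27.7 p [0.5966 0.1278 0.0508] yaw 82.02 F [-0.3  0.  -1.7] w 0.0651 g 45.8
wrist
cheeks 12938 (array([597.3, 128.7]), array([ 90.5, 126. ]), 82.2)
stop 18318 (array([611.4, 143.7]), array([104.4, 150.8]), 82.0)
pad 1533 (array([599.2, 143.6]), array([ 7.7, 68.8]), 82.3)
```

View pics/w4.png

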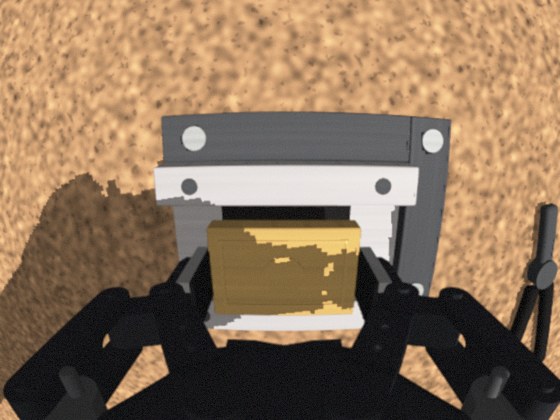

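The wrist view shows the die at (285,268), level between the fingers and over the pad. It needs about a 1 mm correction before lowering.

```bash
R='pos|^force|width|grasp'
python3 -m pendant '[[0,0,0,0.0007,0.001,-0.01,0.055],[0,0,0,0,0,-0.01,0.055],[0,0,0,0,0,-0.005,0.055],[0,0,0,0,0,0,0.055],[0,0,0,0,0,0,0.055]]'| grep -E $R
python3 -m pendant '[[0,0,0,0,0,-0.001,0.055],[0,0,0,0,0,-0.001,0.055],[0,0,0,0,0,0,0.055]]'| grep -E $R
python3 -m pendant '[[0,0,0,0,0,-0.001,0.055],[0,0,0,0,0,0,0.055]]'| grep -E $R
```

```text
position: [0.5984, 0.1304, 0.0265]
force: [0.7, -0.3, -2.7]
width: 0.0649
grasp_force: 45.8
position: [0.5986, 0.1304, 0.0249]
force: [0.4, 0.8, -3.0]
width: 0.0648
grasp_force: 45.8
position: [0.5985, 0.1303, 0.0238]
force: [0.5, -0.1, -3.2]
width: 0.0644
grasp_force: 45.8
```

```bash
R='pos|^force|width|grasp'
python3 -m pendant '[[0,0,0,-0.0011,-0.0014,0,0.055],[0,0,0,0,0,0,0.055],[0,0,0,0,0,-0.001,0.055],[0,0,0,0,0,0,0.055]]'| grep -E $R
python3 -m pendant '[[0,0,0,0,0,-0.001,0.055],[0,0,0,0,0,0,0.055]]'| grep -E $R
python3 -m pendant '[[0,0,0,0,0,-0.001,0.055],[0,0,0,0,0,0,0.055]]'| grep -E $R
```

```text
position: [0.5974, 0.1289, 0.0227]
force: [0.3, -0.8, -2.4]
width: 0.0646
grasp_force: 45.8
position: [0.5975, 0.1289, 0.0224]
force: [-1.8, -0.6, 2.4]
width: 0.0649
grasp_force: 46.3
position: [0.5975, 0.129, 0.0223]
force: [-4.3, -2.3, 8.5]
width: 0.0645
grasp_force: 46.9
```

```bash
R='pos|^force|width|grasp'
python3 -m pendant '[[0,0,0,0,0,0.001,0.055],[0,0,0,0,0,0,0.055],[0,0,0,0,0,0,0.076],[0,0,0,0,0,0,0.076],[0,0,0,0,0,0,0.076],[0,0,0,0,0,0,0.076],[0,0,0,0,0,0.01,0.076],[0,0,0,0,0,0.03,0.076],[0,0,0,0,0,0.04,0.076],[0,0,0,0,0,0.04,0],[0,0,0,0,0,0.02,0],[0,0,0,0,0,0,0],[0,0,0,0,0,0,0],[0,0,0,0,0,0,0]]'| grep -E $R
python3 look.py wrist; python3 die.py 0.597 0.129 0.024
python3 - <<'E'
from h import *
d=load('wrist');cv2.imwrite('pics/w5.png',d['frame'][...,::-1])
E
```

```text
position: [0.5963, 0.1283, 0.1604]
force: [-0.5, -0.1, 0.0]
width: 0.0026
grasp_force: 0.0
t 30.95 p [0.5963 0.1283 0.1604] yaw 82.09 F [-0.5 -0.1  0. ] w 0.0026 g 0.0
wrist
cheeks 6748 (array([597.4, 128.7]), array([ 90.9, 126.3]), 82.2)
stop 11348 (array([611. , 139.4]), array([113.4, 150.5]), 82.1)
t 31.0 p [0.5962 0.1284 0.1601] yaw 82.09 F [-0.3 -0.3 -0.5] w 0.0001 g 0.0
die 3762 (array([597.2, 129.8]), array([42.4, 65.9]), 82.4) 0.0237
slope deg [0.07 0.33]
walls (array([597.4, 128.7]), array([ 90.3, 124.6]), 82.5)
```

View pics/w5.png

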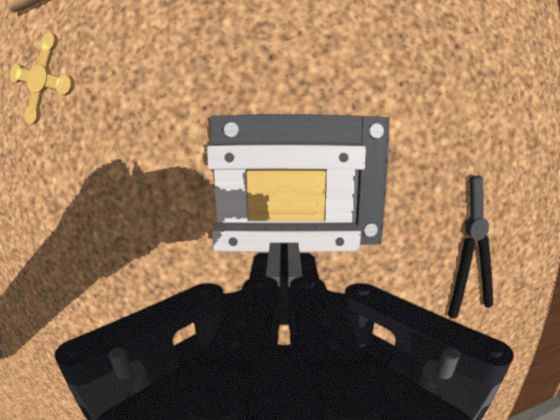

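The die at (285,195) lies level in the channel over the pad, and the holder is snug against both bars at (372,185) and (298,130). Now I press.

```bash
R='pos|^force'
python3 -m pendant '[[0,0,0,0.001,0.001,-0.03,0],[0,0,0,0,0,-0.04,0],[0,0,0,0,0,-0.03,0],[0,0,0,0,0,-0.01,0],[0,0,0,0,0,0,0],[0,0,0,0,0,0,0]]'| grep -E $R
python3 -m pendant '[[0,0,0,0,0,-0.003,0],[0,0,0,0,0,-0.002,0],[0,0,0,0,0,0,0]]'| grep -E $R
python3 -m pendant '[[0,0,0,0,0,-0.002,0],[0,0,0,0,0,-0.001,0],[0,0,0,0,0,0,0]]'| grep -E $R
```

```text
position: [0.5992, 0.1306, 0.0526]
force: [-0.8, 0.9, -0.2]
position: [0.599, 0.13, 0.0476]
force: [-0.8, -0.8, 1.1]
position: [0.5983, 0.1298, 0.0437]
force: [1.0, 0.3, -0.3]
```

```bash
R='pos|^force'
python3 -m pendant '[[0,0,0,0,0,-0.002,0],[0,0,0,0,0,-0.001,0],[0,0,0,0,0,0,0]]'| grep -E $R
python3 -m pendant '[[0,0,0,0,0,-0.001,0],[0,0,0,0,0,-0.001,0],[0,0,0,0,0,0,0]]'| grep -E $R
python3 -m pendant '[[0,0,0,0,0,-0.001,0],[0,0,0,0,0,0,0]]'| grep -E $R
```

```text
position: [0.5982, 0.1299, 0.0405]
force: [0.3, 0.1, -0.6]
position: [0.5983, 0.1299, 0.0386]
force: [-0.6, -0.3, 1.1]
position: [0.5986, 0.13, 0.0382]
force: [-1.9, -0.7, 2.9]
```

```bash
R='pos|^force'
python3 -m pendant '[[0,0,0,0,0,-0.001,0],[0,0,0,0,0,0,0]]'| grep -E $R
python3 -m pendant '[[0,0,0,0,0,-0.0007,0],[0,0,0,0,0,0,0],[0,0,0,0,0,0,0],[0,0,0,0,0,0,0],[0,0,0,0,0,0,0]]'| grep -E $R
```

```text
position: [0.5985, 0.13, 0.0382]
force: [-3.6, -1.4, 7.9]
position: [0.5986, 0.13, 0.0382]
force: [-5.0, -2.0, 10.8]
```

10.8 N held. Next: lift off, move clear, verify.

```bash
R='pos|^force'
python3 -m pendant '[[0,0,0,0,0,0,0],[0,0,0,0,0,0,0],[0,0,0,0,0,0.005,0],[0,0,0,0,0,0.02,0],[0,0,0,0,0,0.04,0],[0,0,0,-0.01,-0.02,0.045,0],[0,0,0,-0.02,-0.04,0.04,0],[0,0,0,-0.02,-0.04,0.03,0],[0,0,0,-0.02,-0.04,0,0],[0,0,0,-0.02,-0.04,0,0],[0,0,0,-0.02,-0.04,0,0],[0,0,0,0,0,0,0],[0,0,0,0,0,0,0]]'| grep -E $R
python3 look.py top scene
python3 - <<'E'
from h import *; from meas import rect
for n in('top','scene'):
    d=load(n);C=cloud(d);m=(np.hypot(C[...,0]-.597,C[...,1]-.129)<.045)&(abs(C[...,2]-.024)<.003);hsv=cv2.cvtColor(d['frame'],cv2.COLOR_RGB2HSV)
    m&=(hsv[...,1]>110);P=C[m];print(n,'die',rect(P),P[:,2].mean().round(4),np.degrees(np.linalg.lstsq(np.c_[P[:,:2],np.ones(len(P))],P[:,2],rcond=None)[0][:2]).round(2))
cv2.imwrite('pics/final.png',cv2.resize(load('scene')['frame'][...,::-1],(800,600)))
E
```

```text
position: [0.4927, -0.0821, 0.2069]
force: [-0.0, 0.7, -0.5]
t 35.05 p [ 0.4927 -0.0821  0.2069] yaw 81.85 F [-0.   0.7 -0.5] w -0.0003 g 0.0
top
cheeks 465 (array([596. , 128.9]), array([ 90.3, 125.6]), 81.9)
stop 736 (array([610., 139.]), array([114.2, 150. ]), 82.2)
scene
cheeks 763 (array([597.8, 129.8]), array([ 90.1, 127.2]), 82.0)
stop 1285 (array([612.5, 139.7]), array([114.2, 149.1]), 82.3)
top die (array([595.6, 129. ]), array([44. , 67.2]), 84.0) 0.0238 [-0.1  -0.22]
scene die (array([597.3, 130.1]), array([43.6, 67.7]), 81.9) 0.0234 [-0.29 -0.12]
```

View pics/final.png

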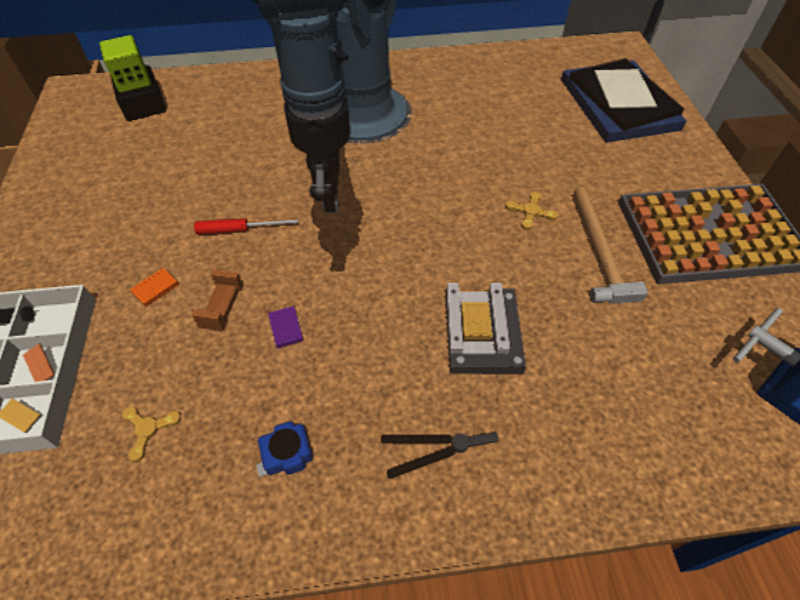

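The final view shows the holder snug in the stop at (483,325) with the die level between the cheeks at (477,320). The cradle at (217,302) is empty and the bystanders are where they were.

```bash
python3 -c "
from bench import arm
print(arm.finish_job())"
```

```text
the job is handed in; nothing more can be done
None
```

The job is handed in at about 35 s: the holder is snug and square in the stop, and the die lies level on the pad after an 10.8 N press, with the other things left where they were.

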